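# Trip the battery drawer's hidden latch with the release pin

### The arm

A 6-joint arm with a two-finger parallel gripper is mounted at the origin on the work surface; the furniture and walls round the work are solid. World frame = base frame: x ahead of the robot, y to its left, z up, the work surface at z = 0. Lengths are in m, angles in degrees, forces in N, time in s.
With the tool pointing down it reaches from about 0.325 to 0.875 m from the base axis. Payload 4.4 kg.
Tool frame: the origin (TCP) lies between the finger pads; the fingertips stand 25 mm ahead of it and the grasp point (between the pads) lies 6 mm ahead of it (tip_extent is the distance from the TCP to the fingertips, in m); z points along the fingers, y is the line along which they close (so a half turn about z gives the same grasp; the last joint's range is limited). The gripper opens to 85 mm and grips with 20 to 120 N. Pads are 22 mm wide; open, the fingers measure 114 mm over their backs; the gripper's body (76 mm by 85 mm) begins 54 mm behind the grasp point. The pads swing forward as they close: fully open they stand 13 mm farther back than shut.
Start: joints at [-78.696, 11.837, 88.321, -0, 79.842, -8.623], TCP at [0.196, -0.541, 0.256] pointing down, gripper open.
Joint ranges: [-156.59, 156.59], [-49.26, 127.26], [12.9, 141.05], [-63.56, 243.56], [4.71, 150.69], [-161.64, 161.64]. Speed limits (degrees/s): [159.86, 159.86, 180, 180, 180, 180].

### API

Orientations are given as a 3x3 rotation matrix whose columns are the frame's x, y, z axes.
In Python, from bench import * gives the robot as it stands.
- The arm moves only by the shell command python3 -m jog 'ROWS' [FORCE]. ROWS is a JSON object of lists of equal length, an entry for each row: "dr": the turn, a rotation vector about the tool's x, y, z in rad, a list of three; "slide": the shift along the tool's x, y, z in mm, a list of three; "fingers": the gripper command: -1 is shut, 1 is fully open, values between are in proportion. A call has exactly 8 rows; each row shifts and turns the commanded pose from where the row before left it, along the tool's axes as they then stand; what a row does not reach is not made up. A row lasts 1/10 s, in which the tool goes at most 50 mm and 8.59 degrees, less where a joint would pass 70% of its speed; a pose out of reach is approached as far as the arm can. A call is refused whole if a number of a shift passes 50 or a number of a turn 0.15, either way. A call with a gripper value outside its range is refused whole. The fingers move at their own pace and stop on an object; FORCE is the grip in N (left out, the last holds). Time passes only in rows, so rows that do not move let the fingers close, or fill a call up. It gives the time, the measured TCP pose, the force, the opening and the grip force at its end, in the units of the state.
- observe(): the state, without advancing time (a new reading comes with each control period).
- get_image(name): name is "scene" or "side" or "wrist"; returns (picture, depth): 420x560x3 uint8, red, green, blue; 420x560 float32, m along the optical axis (not along the pixel's ray), 0 where there is no reading.
- camera_info(name): a dict with "mtx" (3x3 intrinsics, pixels), "view" (4x4, takes a point from world to camera coordinates). Camera axes: x right, y up, looking along -z (the intrinsics and any distortion apply to the point x, -y, -z); pixel columns grow to the right and rows downward; lengths in m; the calibration is good to about 2 mm. A picture is of the moment at which its call begins: read the wrist's pose just before it. camera_info takes no time and is no camera call; for the wrist camera it gives the pose at the moment of the call.
- hand_in(): hands the job in; it is judged then, once.
The state is a dict: "t": time; "joint_positions": joint angles; "qvel": joint speeds; "effort": joint torques, N m; "tool_pos": TCP position; "orientation": TCP orientation; "contact_force": force on the tool from outside, world axes, zero at the start; "torque": the same for the moment, N m; "finger_gap": finger opening in m; "grip_force": force on a finger pad.
Only numpy, scipy, OpenCV 4.12 (cv2) and the standard library are available. Lean on these libraries where they do the work, as an engineer would, in place of code of your own. Each camera call takes 0.05 s, during which the arm holds its last target. There are 200 camera calls.

### The job

Of the two grey docks with a hole in the lid, the lower one holds a battery in a drawer that is latched shut. Take the collared release pin out of its stand, push its shaft straight down through the hole in the lower dock's lid until the spring latch lets go and the drawer pops out, then put the pin back upright in its stand, collar down on the stand, and let go.

Things in the scene. Friction and masses are not known exactly. Their poses are not given: they have to be found in the camera images.
- pin_grip (a point): Loose release pin, 105 mm long, 0.06 to 0.12 kg, standing upright in its stand. From the top: aluminium handle 17 mm across, 55 mm long; steel collar 36 mm across, 5 mm thick; steel shaft 8 mm across, 45 mm long. This point is the handle's centre: 77.5 mm above the shaft's tip, 32.5 mm above the collar's underside (so also above any surface the collar rests on). z up along the pin.
- release_hole (a point): Centre of the 20 mm round hole at the top of the lid (5 mm thick) of the lower grey dock, 160 x 130 x 78 mm, fixed. Its x points from drawer front to back; the hole lies 45 mm behind and 15 mm right of the lid's middle. A 36 mm latch plate lies 30 mm below the lid's top; 2 to 5 N spring. The other dock (115 mm high, also with a hole) is not the one; they may stand either way round.
- drawer (a joint): Black drawer with a steel bar handle in the lower dock's front, a battery pack in it. Metres it has come out along the dock's own -x: about 0 (up to 0.002) latched shut, 0.055 fully out. The latch frees it when pressed down about 7 mm; with the pin's collar on the lid it is pressed 15 mm. Once freed, a spring pushes the drawer out and keeps it out; keep its front clear.
- stand_hole (a point): Centre of the mouth of the round hole, 20 mm across and 55 mm deep, in the top of the pin's stand: a dark steel block 58 x 58 x 60 mm fixed to the table between the docks, its top 60 mm above the table. z up.
Not all that is in view belongs to the job. What is shaped like the part that bears release_hole but yellow is not meant.

How it is judged:
By the outcome, as a careful person would: the job done as asked, in the order asked, and still so for the second after the job is handed in, with the robot touching nothing.
It also fails if it takes over 48 s, if anything falls off the work surface, if the arm or the gripper's body presses on something with over 40 N, if the wrist force passes 120 N, or if a joint passes its speed limit or range.

## Working session

There is one attempt and no reset: what is moved stays moved. The work goes in short steps, Python scripts to look and compute and a shell command to move; the robot and the scene stay as the last step left them, time stands still between calls to the robot, and variables do not carry over. Pictures are saved under pics/ and viewed, at most 10 in all, crops included, and the job is handed in when it is done.

```bash
mkdir -p pics; cat > h.py <<'E'
from bench import *
import numpy as np, cv2
def snap(n,f):
    ci=camera_info(n); p,d=get_image(n); cv2.imwrite('pics/'+f+'.png',p[:,:,::-1]); np.savez('pics/'+f+'.npz',p=p,d=d,K=np.array(ci['mtx']),V=np.array(ci['view'])); return ci
def load(f): return np.load('pics/'+f+'.npz')
def ray(z,u,v):
    d=np.linalg.inv(z['K'])@np.array([u,v,1.]); d=d*[1,-1,-1]
    R=z['V'][:3,:3];t=z['V'][:3,3]; return -R.T@t, R.T@d
def plane(z,u,v,h):
    o,d=ray(z,u,v); return o+d*(h-o[2])/d[2]
def dep(z,u,v):
    o,d=ray(z,u,v); return o+d*z['d'][int(v),int(u)]
E
python3 - <<'E'
from h import *
for n in ('scene','side','wrist'):
    c=snap(n,n+'0'); print(n,[k for k in c])
    z=load(n+'0'); print(-z['V'][:3,:3].T@z['V'][:3,3], z['K'][0,0])
print(observe())
a=np.hstack([cv2.imread('pics/scene0.png')]); 
E
```

```text
scene ['mtx', 'view']
[-0.1237788   0.69547548  1.14650444] 527.1250469331053
side ['mtx', 'view']
[0.67810052 0.59256681 0.76963238] 385.4480065911948
wrist ['mtx', 'view']
[ 0.26373759 -0.51542552  0.37207266] 358.45466351336245
{'t': 0.15, 'joint_positions': array([-7.86956472e+01,  1.18745405e+01,  8.83866982e+01, -9.55330956e-04,
        7.98426320e+01, -8.62292347e+00]), 'qvel': array([ 0.02391181, -0.12626547, -0.30039011,  0.03429985,  0.17776734,
       -0.00336487]), 'effort': array([ 3.71563438e-04, -3.83512902e+01, -2.92037129e+01, -2.10780431e-04,
        6.60291582e-03, -3.22481583e-06]), 'tool_pos': array([ 0.19585179, -0.54002985,  0.25537174]), 'orientation': array([[ 9.40125019e-01,  3.40829591e-01, -3.71456767e-04],
       [ 3.40829698e-01, -9.40123379e-01,  1.77449717e-03],
       [ 2.55585954e-04, -1.79485268e-03, -9.99998357e-01]]), 'contact_force': array([ 0.43363717, -0.8986534 , -0.82960283]), 'torque': array([-0.01918605, -0.04990092,  0.00869324]), 'grip_force': 0.0, 'finger_gap': 0.08533717197566802}
```

View pics/scene0.png

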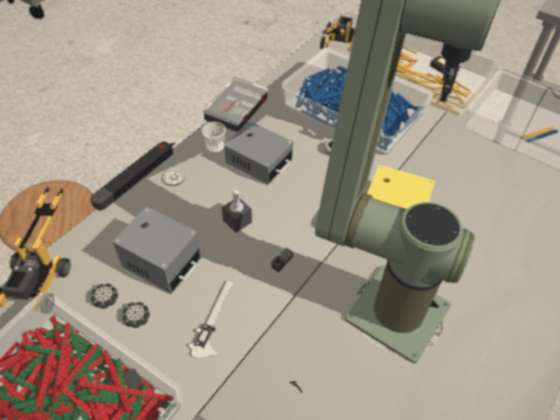

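View pics/side0.png

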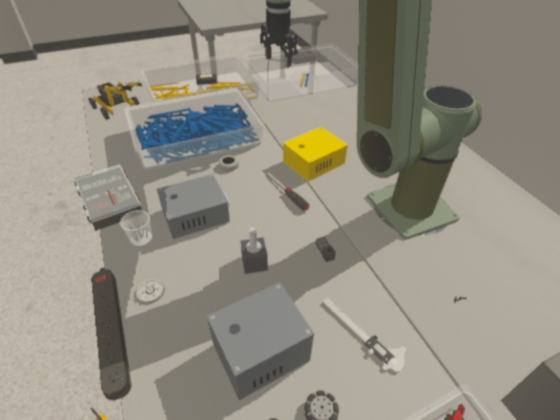

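Scene view: grey docks at (260,152) and (157,245), a yellow decoy at (402,187), pin in its stand at (237,205). Side view: docks at (195,200) and (260,335), holes near (172,188) and (235,328), pin at (254,240). Next I measure the lid heights and the holes.

```bash
python3 - <<'E'
from h import *
s=load('side0');c=load('scene0')
for n,z,pts in (('scene',c,[(260,148),(150,235),(236,195),(237,212),(402,187),(245,145)]),('side',s,[(190,195),(265,320),(254,233),(255,255),(235,328),(172,188),(182,188)])):
    for p in pts: print(n,p,dep(z,*p).round(3))
a=cv2.resize(s['p'][170:280,150:290,::-1],None,fx=5,fy=5,interpolation=cv2.INTER_CUBIC)
cv2.imwrite('pics/c1.png',a)
E
```

```text
scene (260, 148) [ 0.567 -0.19   0.077]
scene (150, 235) [0.574 0.243 0.11 ]
scene (236, 195) [0.484 0.02  0.118]
scene (237, 212) [0.479 0.026 0.057]
scene (402, 187) [ 0.164 -0.309  0.07 ]
scene (245, 145) [ 0.61  -0.174  0.077]
side (190, 195) [ 0.59  -0.206  0.078]
side (265, 320) [0.549 0.236 0.115]
side (254, 233) [0.492 0.024 0.119]
side (255, 255) [0.497 0.039 0.06 ]
side (235, 328) [0.601 0.207 0.072]
side (172, 188) [ 0.629 -0.254  0.077]
side (182, 188) [ 0.604 -0.24   0.08 ]
```

View pics/c1.png

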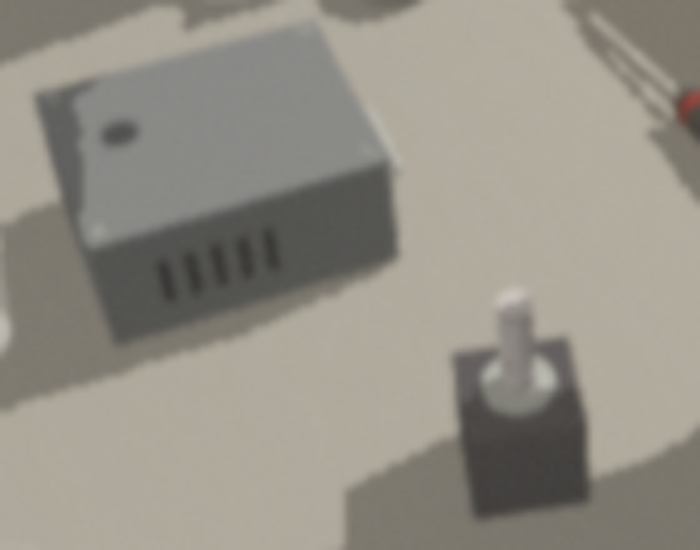

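```bash
cat >> h.py <<'E'
def togo(x,y,z):
    o=observe(); return (np.array(o['orientation']).T@(np.array([x,y,z])-o['tool_pos'])*1000).round(1)
E
python3 - <<'E'
from h import *
s=load('side0')
f=lambda u,v,h:plane(s,150+(u+.5)/5-.5,170+(v+.5)/5-.5,h)[:2].round(4)
C=np.array([f(*p,.078) for p in [(35,95),(312,20),(392,158),(88,245)]]);print(C,C.mean(0))
print('hole',f(119,132,.078)); print('pin',f(513,299,.1165),f(518,380,.065)); 
print(np.mean([f(*p,.06) for p in [(452,353),(568,340),(588,424),(466,437)]],0))
p=f(518,380,.065); print(togo(*p,.24))
E
```

```text
[[ 0.6677 -0.2668]
 [ 0.5109 -0.2728]
 [ 0.5039 -0.1447]
 [ 0.664  -0.1412]] [ 0.586625 -0.206375]
hole [ 0.632  -0.2196]
pin [0.4911 0.0095] [0.4924 0.0143]
[0.4925   0.014825]
[ 467.7 -420.    16.2]
```

The lower dock (lid at 0.078) has its front facing the robot. Its hole is at about (0.632, -0.220) and the pin at about (0.492, 0.014). Moving above the pin.

```bash
Z='"dr":[[0,0,0],[0,0,0],[0,0,0],[0,0,0],[0,0,0],[0,0,0],[0,0,0],[0,0,0]],"fingers":[1,1,1,1,1,1,1,1]'
python3 -m jog '{"dr":[[0,0,0],[0,0,0],[0,0,0],[0,0,0],[0,0,0],[0,0,0],[0,0,0],[0,0,0]],"fingers":[1,1,1,1,1,1,1,1],"slide":[[12,-11,0],[25,-22,0],[32,-29,0],[32,-29,0],[32,-29,0],[32,-29,0],[32,-29,0],[32,-29,0]]}' 30
python3 -m jog '{"dr":[[0,0,0],[0,0,0],[0,0,0],[0,0,0],[0,0,0],[0,0,0],[0,0,0],[0,0,0]],"fingers":[1,1,1,1,1,1,1,1],"slide":[[32,-29,2],[32,-29,2],[32,-29,2],[32,-29,2],[32,-29,2],[32,-29,2],[28,-22,2],[12,-10,2]]}'
python3 -m jog '{"dr":[[0,0,0],[0,0,0],[0,0,0],[0,0,0],[0,0,0],[0,0,0],[0,0,0],[0,0,0]],"fingers":[1,1,1,1,1,1,1,1],"slide":[[4,-4,0],[0,0,0],[0,0,0],[0,0,0],[0,0,0],[0,0,0],[0,0,0],[0,0,0]]}'
python3 - <<'E'
from h import *
print(togo(.4924,.0143,.24)); snap('wrist','w1')
E
```

```text
t: 0.95
tool_pos: [0.341, -0.2651, 0.2561]
orientation: [[0.94, 0.341, 0.0], [0.341, -0.94, 0.001], [0.0, -0.0, -1.0]]
contact_force: [1.4, -1.5, 0.8]
finger_gap: 0.0855
grip_force: 0.0
t: 1.75
tool_pos: [0.4888, 0.0084, 0.2401]
orientation: [[0.939, 0.344, 0.0], [0.344, -0.939, 0.001], [0.001, -0.001, -1.0]]
contact_force: [-0.9, -0.5, -0.2]
finger_gap: 0.0853
grip_force: 0.0
t: 2.55
tool_pos: [0.491, 0.0097, 0.2403]
orientation: [[0.94, 0.34, 0.0], [0.34, -0.94, -0.0], [0.0, 0.0, -1.0]]
contact_force: [0.1, -0.2, -0.1]
finger_gap: 0.0855
grip_force: 0.0
[ 2.9 -3.8  0.3]
```

View pics/w1.png

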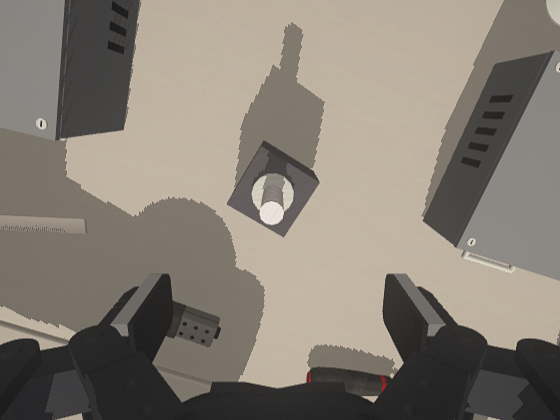

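Wrist view: pin top at (271,213), collar centre at about (273,193), stand square round (274,190), all between the open fingers.

```bash
python3 - <<'E'
from h import *
z=load('w1')
g=z['p'].min(2); m=((g>225)).astype(np.uint8)[200:230,250:295]; yy,xx=np.nonzero(m); print(len(xx),xx.mean()+250,yy.mean()+200)
print('top',plane(z,271.5,213,.12),'collar',plane(z,273,193,.065))
print('stand',np.mean([plane(z,*p,.06) for p in [(264,141),(319,181),(285,237),(228,204)]],0))
E
```

```text
21 270.3809523809524 217.71428571428572
top [0.49230344 0.01481545 0.12      ] collar [0.49369417 0.01493438 0.065     ]
stand [0.49390433 0.01418263 0.06      ]
```

```bash
python3 -m jog '{"dr":[[0,0,0],[0,0,0],[0,0,0],[0,0,0],[0,0,0],[0,0,0],[0,0,0],[0,0,0]],"fingers":[1,1,1,1,1,1,1,1],"slide":[[3.5,-4,10],[0,0,20],[0,0,25],[0,0,25],[0,0,25],[0,0,20],[0,0,10],[0,0,4.5]]}'
python3 -m jog '{"dr":[[0,0,0],[0,0,0],[0,0,0],[0,0,0],[0,0,0],[0,0,0],[0,0,0],[0,0,0]],"fingers":[1,1,0,-0.4,-1,-1,-1,-1],"slide":[[0,0,0],[0,0,0],[0,0,0],[0,0,0],[0,0,0],[0,0,0],[0,0,0],[0,0,0]]}' 60
python3 -m jog '{"dr":[[0,0,0],[0,0,0],[0,0,0],[0,0,0],[0,0,0],[0,0,0],[0,0,0],[0,0,0]],"fingers":[-1,-1,-1,-1,-1,-1,-1,-1],"slide":[[0,0,0],[0,0,0],[0,0,0],[0,0,0],[0,0,0],[0,0,0],[0,0,0],[0,0,0]]}'
```

```text
t: 3.4
tool_pos: [0.492, 0.0153, 0.0993]
orientation: [[0.94, 0.341, -0.003], [0.341, -0.94, 0.0], [-0.002, -0.001, -1.0]]
contact_force: [0.5, 0.1, 0.1]
finger_gap: 0.0855
grip_force: 0.0
t: 4.2
tool_pos: [0.4932, 0.0149, 0.1011]
orientation: [[0.94, 0.341, 0.001], [0.341, -0.94, 0.0], [0.001, 0.0, -1.0]]
contact_force: [0.1, 0.1, 1.8]
finger_gap: 0.0155
grip_force: 58.4
t: 5.0
tool_pos: [0.4932, 0.0149, 0.1011]
orientation: [[0.94, 0.341, 0.001], [0.341, -0.94, 0.0], [0.001, 0.0, -1.0]]
contact_force: [-1.2, 0.7, 5.5]
finger_gap: 0.0156
grip_force: 58.4
```

Gripped: opening 15.6 mm, 58 N. Lifting straight up.

```bash
python3 -m jog '{"dr":[[0,0,0],[0,0,0],[0,0,0],[0,0,0],[0,0,0],[0,0,0],[0,0,0],[0,0,0]],"fingers":[-1,-1,-1,-1,-1,-1,-1,-1],"slide":[[0,0,-4],[0,0,-8],[0,0,-15],[0,0,-20],[0,0,-20],[0,0,-20],[0,0,-12],[0,0,-4]]}'
python3 -m jog '{"dr":[[0,0,0],[0,0,0],[0,0,0],[0,0,0],[0,0,0],[0,0,0],[0,0,0],[0,0,0]],"fingers":[-1,-1,-1,-1,-1,-1,-1,-1],"slide":[[0,0,0],[0,0,0],[0,0,0],[0,0,0],[0,0,0],[0,0,0],[0,0,0],[0,0,0]]}'
python3 - <<'E'
from h import *
print(togo(.632,-.220,.215),observe()['finger_gap'])
for n in('side','wrist'): snap(n,n+'2')
a=cv2.imread('pics/side2.png')[150:310,150:350];b=cv2.imread('pics/wrist2.png')[210:420,160:400]
cv2.imwrite('pics/c2.png',np.hstack([cv2.resize(a,(400,320)),cv2.resize(b,(366,320))]))
E
```

```text
t: 5.8
tool_pos: [0.4937, 0.0147, 0.2054]
orientation: [[0.94, 0.341, 0.003], [0.341, -0.94, -0.001], [0.002, 0.001, -1.0]]
contact_force: [-0.2, -1.2, -0.7]
finger_gap: 0.0154
grip_force: 58.4
t: 6.6
tool_pos: [0.4929, 0.0149, 0.2038]
orientation: [[0.94, 0.341, 0.0], [0.341, -0.94, 0.0], [0.0, -0.0, -1.0]]
contact_force: [-0.8, -0.7, -0.8]
finger_gap: 0.0158
grip_force: 58.4
[ 50.7 268.2 -11.2] 0.015795413014783505
```

View pics/c2.png

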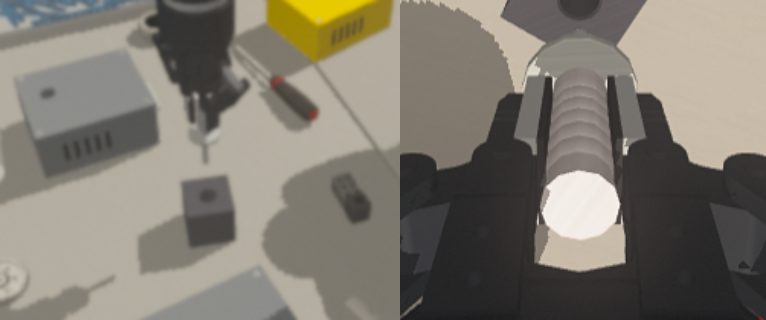

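The pin hangs upright in the grip, centred between the pads (wrist crop at about (580,205)), and the stand hole is now open. Moving toward the dock hole, stopping short so I can look.

```bash
python3 -m jog '{"dr":[[0,0,0],[0,0,0],[0,0,0],[0,0,0],[0,0,0],[0,0,0],[0,0,0],[0,0,0]],"fingers":[-1,-1,-1,-1,-1,-1,-1,-1],"slide":[[3,16,0],[7,36,0],[8,43,0],[8,43,0],[8,43,0],[8,43,0],[6,30,0],[3,14,0]]}'
python3 -m jog '{"dr":[[0,0,0],[0,0,0],[0,0,0],[0,0,0],[0,0,0],[0,0,0],[0,0,0],[0,0,0]],"fingers":[-1,-1,-1,-1,-1,-1,-1,-1],"slide":[[0,0,0],[0,0,0],[0,0,0],[0,0,0],[0,0,0],[0,0,0],[0,0,0],[0,0,0]]}'
python3 - <<'E'
from h import *
print(togo(.632,-.220,.2038))
for n in('side','wrist'): snap(n,n+'3')
a=cv2.imread('pics/side3.png')[120:240,130:260];b=cv2.imread('pics/wrist3.png')[120:420,120:440]
cv2.imwrite('pics/c3.png',np.hstack([cv2.resize(a,(390,360)),cv2.resize(b,(384,360))]))
E
```

```text
t: 7.5
tool_pos: [0.6334, -0.2244, 0.2034]
orientation: [[0.941, 0.338, 0.001], [0.338, -0.941, -0.002], [0.0, 0.002, -1.0]]
contact_force: [0.3, -0.5, -1.5]
finger_gap: 0.0154
grip_force: 58.6
t: 8.3
tool_pos: [0.6322, -0.2195, 0.2039]
orientation: [[0.94, 0.341, 0.0], [0.341, -0.94, -0.0], [0.0, 0.0, -1.0]]
contact_force: [0.3, -0.3, -0.8]
finger_gap: 0.0155
grip_force: 58.6
[-0.4  0.4  0.1]
```

View pics/c3.png

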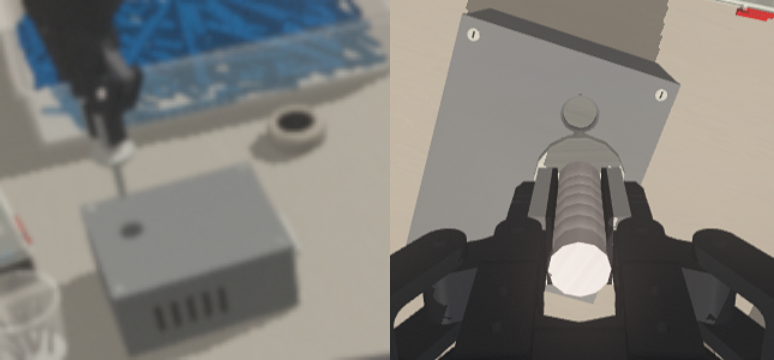

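Wrist crop: hole rim centred at about (580,112), just ahead of the collar. Side crop: the shaft tip (122,196) is above the hole (132,230).

```bash
python3 - <<'E'
from h import *
w=load('wrist3');s=load('side3')
print('hole w',plane(w,278.3,213.3,.078),'hole s',plane(s,173.7,196.3,.078),'tip s',plane(s,170.4,185,.118))
T=plane(w,120+190/1.2,120+270/1.2,.1585); print('handle top',T, observe()['tool_pos'])
b=cv2.resize(w['p'][185:260,240:320,::-1],None,fx=5,fy=5,interpolation=cv2.INTER_CUBIC)
a=cv2.resize(s['p'][165:210,150:200,::-1],None,fx=7,fy=8.333,interpolation=cv2.INTER_CUBIC)
cv2.imwrite('pics/c4.png',np.hstack([b,a]))
E
```

```text
hole w [ 0.63342049 -0.2195056   0.078     ] hole s [ 0.6314888  -0.21807308  0.078     ] tip s [ 0.63287949 -0.21791334  0.118     ]
handle top [ 0.587341   -0.23610201  0.1585    ] [ 0.63220166 -0.21962175  0.20382466]
```

View pics/c4.png

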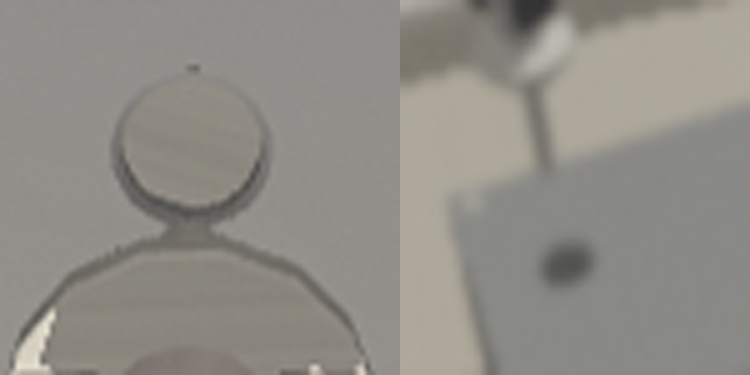

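The estimates agree to within 2 mm, and the clearance is 6 mm. Going down into the hole, then checking force.

```bash
python3 -m jog '{"dr":[[0,0,0],[0,0,0],[0,0,0],[0,0,0],[0,0,0],[0,0,0],[0,0,0],[0,0,0]],"fingers":[-1,-1,-1,-1,-1,-1,-1,-1],"slide":[[-0.5,0,5],[0,0,10],[0,0,12],[0,0,12],[0,0,12],[0,0,8],[0,0,5],[0,0,0]]}'
python3 -m jog '{"dr":[[0,0,0],[0,0,0],[0,0,0],[0,0,0],[0,0,0],[0,0,0],[0,0,0],[0,0,0]],"fingers":[-1,-1,-1,-1,-1,-1,-1,-1],"slide":[[0,0,4],[0,0,4],[0,0,4],[0,0,3],[0,0,2],[0,0,1],[0,0,0],[0,0,0]]}'
python3 - <<'E'
from h import *
z=load('side3'); snap('side','s5'); snap('scene','sc5'); snap('wrist','w5')
a=cv2.imread('pics/s5.png')[150:250,140:270];b=cv2.imread('pics/sc5.png')[100:220,200:340]
cv2.imwrite('pics/c5.png',np.hstack([cv2.resize(a,None,fx=3,fy=3),cv2.resize(b,(350,300))]))
print(observe()['tool_pos'],observe()['contact_force'])
E
```

```text
t: 9.2
tool_pos: [0.6312, -0.2196, 0.1385]
orientation: [[0.94, 0.341, -0.002], [0.341, -0.94, 0.001], [-0.001, -0.001, -1.0]]
contact_force: [-0.0, -0.0, -1.3]
finger_gap: 0.016
grip_force: 58.6
t: 10.0
tool_pos: [0.6324, -0.2202, 0.1224]
orientation: [[0.94, 0.341, 0.002], [0.341, -0.94, -0.001], [0.001, 0.001, -1.0]]
contact_force: [2.2, -0.6, 2.2]
finger_gap: 0.0155
grip_force: 58.6
[ 0.63228482 -0.22023252  0.12226944] [ 1.84798454 -1.68198097  2.7160951 ]
```

View pics/c5.png

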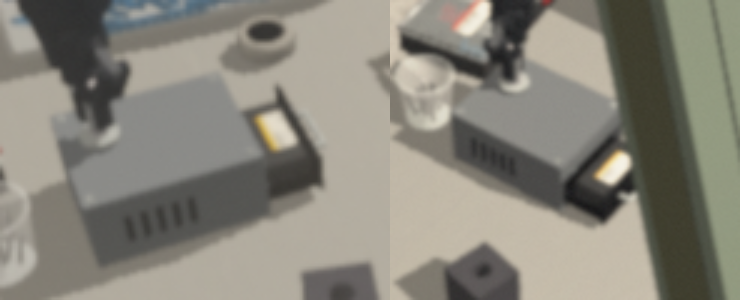

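The drawer is out (black tray with battery at side crop (285,150)). Withdrawing the pin and going back to the stand.

```bash
python3 -m jog '{"dr":[[0,0,0],[0,0,0],[0,0,0],[0,0,0],[0,0,0],[0,0,0],[0,0,0],[0,0,0]],"fingers":[-1,-1,-1,-1,-1,-1,-1,-1],"slide":[[0,0,-5],[0,0,-10],[0,0,-15],[0,0,-17],[0,0,-17],[0,0,-10],[0,0,-6],[0,0,-2]]}'
python3 -m jog '{"dr":[[0,0,0],[0,0,0],[0,0,0],[0,0,0],[0,0,0],[0,0,0],[0,0,0],[0,0,0]],"fingers":[-1,-1,-1,-1,-1,-1,-1,-1],"slide":[[-3,-16,0],[-7,-36,0],[-8,-43,0],[-8,-43,0],[-8,-43,0],[-8,-43,0],[-6,-30,0],[-2.5,-14,0]]}'
python3 -m jog '{"dr":[[0,0,0],[0,0,0],[0,0,0],[0,0,0],[0,0,0],[0,0,0],[0,0,0],[0,0,0]],"fingers":[-1,-1,-1,-1,-1,-1,-1,-1],"slide":[[0,0,0],[0,0,0],[0,0,0],[0,0,0],[0,0,0],[0,0,0],[0,0,0],[0,0,0]]}'
python3 - <<'E'
from h import *
print(togo(.4935,.0147,.1015))
for n in('side','wrist'): snap(n,n+'6')
a=cv2.imread('pics/side6.png')[195:275,210:310];b=cv2.imread('pics/wrist6.png')[160:420,160:400]
cv2.imwrite('pics/c6.png',np.hstack([cv2.resize(a,(400,320)),cv2.resize(b,(295,320))]))
E
```

```text
t: 10.95
tool_pos: [0.632, -0.22, 0.205]
orientation: [[0.94, 0.341, 0.001], [0.341, -0.94, -0.001], [0.001, 0.001, -1.0]]
contact_force: [0.2, -0.2, -0.5]
finger_gap: 0.0158
grip_force: 58.4
t: 11.75
tool_pos: [0.4905, 0.0171, 0.2028]
orientation: [[0.939, 0.343, -0.003], [0.343, -0.939, 0.001], [-0.002, -0.002, -1.0]]
contact_force: [0.1, 0.2, -1.4]
finger_gap: 0.0155
grip_force: 58.6
t: 12.55
tool_pos: [0.493, 0.0148, 0.2037]
orientation: [[0.94, 0.341, -0.0], [0.341, -0.94, -0.0], [-0.0, -0.0, -1.0]]
contact_force: [-0.2, -0.3, -0.6]
finger_gap: 0.0153
grip_force: 58.6
[  0.5   0.2 102.2]
```

View pics/c6.png

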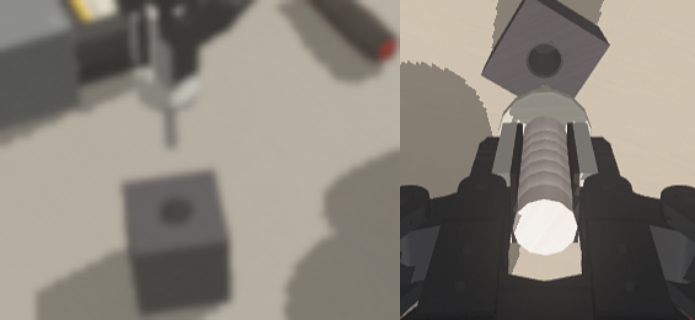

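The pin is still upright above the stand. The hole is at side crop (177,211) and wrist crop (545,62).

```bash
python3 - <<'E'
from h import *
w=load('wrist6');s=load('side6')
print(plane(w,278,210,.06),plane(s,210+177/4,195+211/4,.06),'tip',plane(s,210+171/4,195+145/4,.1176))
E
python3 -m jog '{"dr":[[0,0,0],[0,0,0],[0,0,0],[0,0,0],[0,0,0],[0,0,0],[0,0,0],[0,0,0]],"fingers":[-1,-1,-1,-1,-1,-1,-1,-1],"slide":[[0.5,0,5],[0,0,10],[0,0,12],[0,0,10],[0,0,8],[0,0,5],[0,0,0],[0,0,0]]}'
```

```text
[0.4915704  0.01418865 0.06      ] [0.49110905 0.0175188  0.06      ] tip [0.49223427 0.01642525 0.1176    ]
t: 13.45
tool_pos: [0.4936, 0.015, 0.1539]
orientation: [[0.94, 0.341, 0.0], [0.341, -0.94, -0.0], [0.0, 0.0, -1.0]]
contact_force: [-0.3, -0.2, -0.7]
finger_gap: 0.0152
grip_force: 58.6
```

```bash
python3 -m jog '{"dr":[[0,0,0],[0,0,0],[0,0,0],[0,0,0],[0,0,0],[0,0,0],[0,0,0],[0,0,0]],"fingers":[-1,-1,-1,-1,-1,-1,-1,-1],"slide":[[-0.5,0,6],[0,0,10],[0,0,10],[0,0,10],[0,0,8],[0,0,5],[0,0,2],[0,0,0]]}'
python3 -m jog '{"dr":[[0,0,0],[0,0,0],[0,0,0],[0,0,0],[0,0,0],[0,0,0],[0,0,0],[0,0,0]],"fingers":[-1,-1,-1,-1,-1,-1,-1,-1],"slide":[[0,0,0.5],[0,0,0.5],[0,0,0.5],[0,0,0],[0,0,0],[0,0,0],[0,0,0],[0,0,0]]}'
```

```text
t: 14.25
tool_pos: [0.4928, 0.0149, 0.1025]
orientation: [[0.94, 0.341, -0.001], [0.341, -0.94, 0.0], [-0.0, -0.0, -1.0]]
contact_force: [0.9, 0.5, -0.8]
finger_gap: 0.0154
grip_force: 58.6
t: 15.05
tool_pos: [0.493, 0.0149, 0.1013]
orientation: [[0.94, 0.341, 0.0], [0.341, -0.94, -0.0], [0.0, 0.0, -1.0]]
contact_force: [0.0, 0.2, -0.7]
finger_gap: 0.0155
grip_force: 58.6
```

```bash
python3 -m jog '{"dr":[[0,0,0],[0,0,0],[0,0,0],[0,0,0],[0,0,0],[0,0,0],[0,0,0],[0,0,0]],"fingers":[-1,-1,-1,-1,-1,-1,-1,-1],"slide":[[0,0,0.3],[0,0,0.3],[0,0,0.2],[0,0,0],[0,0,0],[0,0,0],[0,0,0],[0,0,0]]}'
```

```text
t: 15.85
tool_pos: [0.493, 0.0149, 0.1011]
orientation: [[0.94, 0.341, 0.0], [0.341, -0.94, -0.0], [0.0, 0.0, -1.0]]
contact_force: [-2.1, -0.1, 5.2]
finger_gap: 0.0156
grip_force: 58.8
```

Contact at 5 N, the same height as at the grasp. Opening and retreating up.

```bash
python3 -m jog '{"dr":[[0,0,0],[0,0,0],[0,0,0],[0,0,0],[0,0,0],[0,0,0],[0,0,0],[0,0,0]],"fingers":[-0.5,-0.3,0,0.4,0.8,1,1,1],"slide":[[0,0,0],[0,0,0],[0,0,0],[0,0,0],[0,0,0],[0,0,0],[0,0,0],[0,0,0]]}'
python3 -m jog '{"dr":[[0,0,0],[0,0,0],[0,0,0],[0,0,0],[0,0,0],[0,0,0],[0,0,0],[0,0,0]],"fingers":[1,1,1,1,1,1,1,1],"slide":[[0,0,-5],[0,0,-15],[0,0,-25],[0,0,-30],[0,0,-30],[0,0,-25],[0,0,-15],[0,0,-5]]}'
python3 -m jog '{"dr":[[0,0,0],[0,0,0],[0,0,0],[0,0,0],[0,0,0],[0,0,0],[0,0,0],[0,0,0]],"fingers":[1,1,1,1,1,1,1,1],"slide":[[0,0,0],[0,0,0],[0,0,0],[0,0,0],[0,0,0],[0,0,0],[0,0,0],[0,0,0]]}'
python3 - <<'E'
from h import *
for n in('side','wrist'): snap(n,n+'7')
a=cv2.imread('pics/side7.png')[150:290,150:320];b=cv2.imread('pics/wrist7.png')
cv2.imwrite('pics/c7.png',np.hstack([cv2.resize(a,(389,320)),cv2.resize(b,(400,320))]))
E
```

```text
t: 16.65
tool_pos: [0.4929, 0.0149, 0.1005]
orientation: [[0.94, 0.341, -0.0], [0.341, -0.94, 0.0], [-0.0, -0.0, -1.0]]
contact_force: [0.9, -0.5, -0.6]
finger_gap: 0.0851
grip_force: 0.0
t: 17.45
tool_pos: [0.4942, 0.0147, 0.2532]
orientation: [[0.94, 0.341, 0.005], [0.341, -0.94, -0.001], [0.004, 0.002, -1.0]]
contact_force: [-0.1, 0.1, -0.3]
finger_gap: 0.085
grip_force: 0.0
t: 18.25
tool_pos: [0.4929, 0.0149, 0.2505]
orientation: [[0.94, 0.341, -0.0], [0.341, -0.94, -0.0], [-0.0, 0.0, -1.0]]
contact_force: [0.7, 0.8, 0.2]
finger_gap: 0.0858
grip_force: 0.0
```

View pics/c7.png

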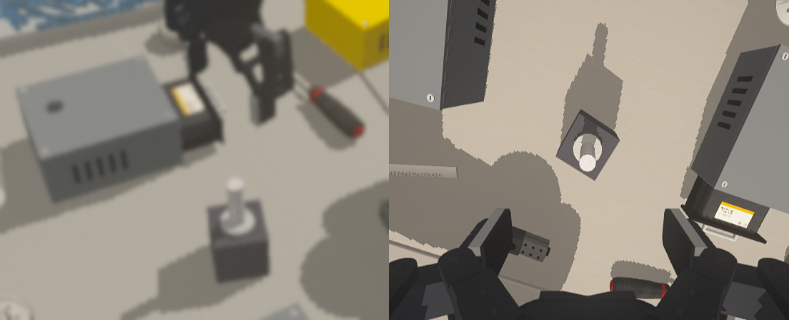

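The pin stands upright with its collar on the stand (side crop (236,205), wrist crop (587,150)). The drawer is out and the gripper is clear.

```bash
python3 -c "
from bench import *
print(hand_in())"
```

```text
the job is handed in; nothing more can be done
None
```

The job is done and handed in: the lower dock's drawer popped out, the pin is back upright in its stand with its collar down, and the gripper is clear of everything, at about 18 s of the 48 s allowed.

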